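Stand slumped books upright and lock the sliding bookend

TASK

The two tall books in the desk rack have slumped over. Stand both upright on the rack between the small books and the sliding bookend, blue next to the small books and yellow after it, without letting a book fall or knocking over what stands around. Then squeeze the bookend's orange catch and, keeping it squeezed, slide the bookend along until the whole row is closed up snug with no gaps, and let go so that it locks.

Things in the scene. Friction and masses are not known exactly. Their poses are not given: they have to be found in the camera images.
- rack: Pale wood book rack, fixed, 150 x 430 mm: two boards with a flush metal track between. Origin: centre of its underside, on the desk. y runs along the row to the fixed end, x across it away from the robot, z up. Board tops at z = 18 mm. Fixed end 104 mm high above them, inner face at y = +196 mm; three small books fill y = +196 to +106; the tall books belong in y = +106 to +44.
- blue_book_center (a point): Centre of the tall dark-blue book: 30 mm thick (y axis), 122 mm wide (x, spine to -x), 175 mm high (z, foot to head), 0.34 to 0.53 kg. At the start it leans about 30 degrees over the last small book, head towards the rack's +y, foot out on the boards; the last 45 mm below its head stick out free on both faces.
- yellow_book_center (a point): Centre of the tall yellow book: 32 mm thick (y axis), 116 mm wide (x, spine to -x), 175 mm high (z, foot to head), 0.32 to 0.5 kg. At the start it leans 30 to 40 degrees the other way over the bookend, head towards the rack's -y, foot near the blue one's. Below its head both faces are free for 35 mm, further in mid-width (notch in the bookend).
- bookend (a joint): Travel (m) of the sliding bookend along the rack's +y, towards the small books: -0.022 to 0 at the start, 0.120 when the row of five books is closed up without gaps (0.185 at most). 2 N of friction while its catch is squeezed; otherwise a brake locks it both ways (it holds 20 N).
- bookend_face (a point): Middle of the bookend's face that touches the books, 55 mm above the boards; axes as the rack's; moves with the bookend. Dark steel plate, 5 mm thick, 118 mm wide, 110 mm high above the boards, with a middle notch 50 mm wide, open upwards from 42 mm above the boards.
- bookend_grip (a point): Where to squeeze: between the two upright grips 55 mm behind the bookend's face (rack's -y side), 48 mm above the boards. Black grip on the rack's +x side: fixed, outer face 20 mm from here. Orange catch on the -x side: outer face 26 mm from here at rest, 20 mm when squeezed. Both 42 mm long (y), 6 mm thick, tops 22 mm above this point.
- catch (a joint): Angle (rad) of the orange catch, a lever pivoted at its foot: 0 at rest (leaning outwards, bookend locked), 0.13 fully squeezed (upright, parallel to the black grip). At the squeezing point its spring takes about 11 N to start and 15 N at the end; the brake is off from about 0.04.
- small_book_1_center (a point): Centre of the small dark green book that stands upright in the row against the fixed end, 30 mm thick (y axis), 112 mm wide (x axis), 110 mm high (z axis), 0.24 kg. The three small books may stand in any order.
- small_book_2_center (a point): Centre of the small dark red book that stands upright in the row against the fixed end, 30 mm thick (y axis), 112 mm wide (x axis), 110 mm high (z axis), 0.24 kg. The three small books may stand in any order.
- small_book_3_center (a point): Centre of the small grey book that stands upright in the row against the fixed end, 30 mm thick (y axis), 112 mm wide (x axis), 110 mm high (z axis), 0.24 kg. The three small books may stand in any order.
- pen_cup: Black mesh pen cup with pens, 80 mm across, 175 mm high; a loose bystander behind the rack's left end. Origin: centre of its underside.
- tape_roll: Roll of brown tape, 92 mm across, 48 mm high; a loose bystander to the right of the rack. Origin: centre of its underside.
- travel_clock: Small dark cube clock, 45 x 60 x 58 mm; a loose bystander behind the rack. Origin: centre of its underside.
Not all that is in view belongs to the job. There is more than one size of the part that bears yellow_book_center; the job needs the larger. Leave any purple look-alike of the part that bears small_book_2_center alone.

How it is judged:
On the way, in this order (a step that is already met when the one before it is completed fails the run):
1. one of the two tall books stands upright on the rack (((angle between blue_book_center's own z axis and vertical below 0.09 rad and z of blue_book_center in the frame of rack between 0.1005 and 0.1105 m) or (angle between yellow_book_center's own z axis and vertical below 0.09 rad and z of yellow_book_center in the frame of rack between 0.1005 and 0.1105 m))), for 0.3 s.
2. both tall books stand upright on the rack (angle between each of blue_book_center, yellow_book_center's own z axis and vertical below 0.09 rad and z of blue_book_center in the frame of rack between 0.1005 and 0.1105 m and z of yellow_book_center in the frame of rack between 0.1005 and 0.1105 m), for 0.3 s.
3. the bookend slides with its catch squeezed (value of joint catch above 0.035 rad and distance of bookend_face from where it was at the start of the episode above 0.03 m), for 0.1 s.
At the end, for the whole second after the job is handed in: Blue, then yellow, stand upright (3.5 degrees) with their feet on the boards, square to the row (7 degrees), within 30 mm of its middle line; the small books stand upright; the bookend is closed up with at most 7 mm of slack in the row and its catch is released (angle between each of blue_book_center, yellow_book_center, small_book_1_center, small_book_2_center, small_book_3_center's own z axis and vertical below 0.06 rad and z of blue_book_center in the frame of rack between 0.1005 and 0.1105 m and y of blue_book_center in the frame of rack between 0.084 and 0.098 m and x of blue_book_center in the frame of rack between -0.03 and 0.03 m and angle between the y axis of each of blue_book_center, yellow_book_center and the y axis of rack, either way round below 0.12 rad and z of yellow_book_center in the frame of rack between 0.1005 and 0.1105 m and y of yellow_book_center in the frame of rack between 0.052 and 0.068 m and x of yellow_book_center in the frame of rack between -0.03 and 0.03 m and value of joint bookend above 0.113 m and value of joint catch below 0.03 rad); the robot touches nothing.
It fails at once if a book falls over (angle between any of blue_book_center, yellow_book_center's own z axis and vertical above 0.9 rad or angle between any of small_book_1_center, small_book_2_center, small_book_3_center's own z axis and vertical above 0.4 rad).
It fails at once if the pen cup, tape roll or clock is knocked (distance of any of pen_cup, tape_roll, travel_clock from where it was at the start of the episode above 0.02 m).
It also fails if it takes over 67 s, if anything falls off the work surface, if the arm or the gripper's body presses on something with over 40 N, if the wrist force passes 120 N, or if a joint passes its speed limit or range.

ROBOT

A 7-joint arm with a two-finger parallel gripper is mounted at the origin on a cart in front of the work surface, level with it; the furniture and walls round the work are solid. World frame = base frame: x ahead of the robot, y to its left, z up, the work surface at z = 0. Lengths are in m, angles in rad, forces in N, time in s.
With the tool pointing down it reaches from about 0.4 to 0.85 m from the base axis. Payload 4.4 kg.
Tool frame: the origin (TCP) lies on the mounting face of the last link; the fingertips stand 199 mm ahead of it and the grasp point (between the pads) lies 180 mm ahead of it (env.grasp_offset is the distance from the TCP to the grasp point, in m); z points along the fingers, y is the line along which they close (so a half turn about z gives the same grasp; the last joint's range is limited). The gripper opens to 94 mm and grips with 3 to 60 N. Pads are 16 mm wide; open, the fingers measure 119 mm over their backs; the gripper's body (75 mm by 177 mm) begins 78 mm behind the grasp point.
Start: joints at [1.132, 0.628, 0.038, 1.517, -0.027, 0.996, -0.02], TCP at [0.237, -0.605, 0.405] pointing down, gripper open.
Joint ranges: [-3.06, 3.06], [-0.37, 2.12], [-1.25, 1.32], [0.18, 2.47], [-1.1, 4.24], [0.23, 1.98], [-2.94, 2.94]. Speed limits (rad/s): [2.57, 2.57, 3.14, 3.14, 3.14, 3.14, 3.14].

INTERFACE

Orientations are given as [roll, pitch, yaw] about the fixed x, y, z axes, in that order (R = Rz(yaw) Ry(pitch) Rx(roll)).
In Python, from bench import env gives the robot as it stands.
- The arm moves only by the shell command python3 -m handwheel 'ROWS' [FORCE]. ROWS is JSON, a list of rows, each a list of 3 entries, a list of its own where there are three numbers: the shift along the tool's x, y, z in cm, then the turn, a rotation vector about the tool's x, y, z in degrees, then the closure, from 0 (fully open) to 1 (shut). A call has exactly 8 rows; each row is the pose to reach, as a shift and turn from the pose commanded when the call began, along the tool's axes at that moment; what a row does not reach only later rows make up. A row lasts 1/10 s, in which the tool goes at most 50 mm and 8.59 degrees, less where a joint would pass 70% of its speed; a pose out of reach is approached as far as the arm can. A call with a gripper value outside its range is refused whole. The fingers move at their own pace and stop on an object; FORCE is the grip in N (left out, the last holds). Time passes only in rows, so rows that repeat a pose let the fingers close, or fill a call up. It gives the time, the measured TCP pose, the force, the opening and the grip force at its end, in the units of the state.
- env.state(): the state, without advancing time (a new reading comes with each control period).
- env.grab_frame(name): name is "side" or "top"; returns the picture (480x640x3 uint8, blue, green, red); there is no depth.
- env.camera_params(name): a dict with "intrinsics" (3x3 intrinsics, pixels), "rvec" (rotation vector, rad) and "tvec" (3), from world to camera coordinates, as OpenCV has them. Camera axes: x right, y down, z forward; pixel columns grow to the right and rows downward; lengths in m; the calibration is good to about 2 mm. A picture is of the moment at which its call begins. camera_params takes no time and is no camera call.
- env.finish_job(): hands the job in; it is judged then, once.
The state is a dict: "time": time; "joints": joint angles; "qvel": joint speeds; "joint_efforts": joint torques, N m; "tcp_pos": TCP position; "eef_rot": TCP orientation; "ft_force": force on the tool from outside, world axes, zero at the start; "moment": the same for the moment, N m; "gripper_width": finger opening in m; "grasp_force": force on a finger pad.
Only numpy, scipy, OpenCV 4.12 (cv2) and the standard library are available. Lean on these libraries where they do the work, as an engineer would, in place of code of your own. Each camera call takes 0.05 s, during which the arm holds its last target. There are 200 camera calls.

## Working session

There is one attempt and no reset: what is moved stays moved. The work goes in short steps, Python scripts to look and compute and a shell command to move; the robot and the scene stay as the last step left them, time stands still between calls to the robot, and variables do not carry over. Pictures are saved under pics/ and viewed, at most 14 in all, crops included, and the job is handed in when it is done.

```bash
ls; mkdir -p pics; python3 - <<'E'
from bench import env
import cv2
s=env.state(); print({k:s[k] for k in('time','tcp_pos','eef_rot','ft_force','gripper_width')}, env.grasp_offset)
for n in('side','top'):
    cv2.imwrite(f'pics/{n}0.png',env.grab_frame(n)); p=env.camera_params(n); print(n,p)
E
```

```text
pics
{'time': 0.0, 'tcp_pos': array([ 0.236667  , -0.60506034,  0.40378584]), 'eef_rot': array([-3.13971808e+00,  1.67565633e-05,  3.72794964e-01]), 'ft_force': array([0.29446244, 0.27972569, 0.22413875]), 'gripper_width': 0.09413416673527543} 0.1804
side {'intrinsics': array([[489.03539056,   0.        , 324.05788061],
       [  0.        , 489.03539056, 241.64693182],
       [  0.        ,   0.        ,   1.        ]]), 'rvec': array([ 1.91915619, -1.02596356,  0.57891501]), 'tvec': array([-0.42640419,  0.30283152,  1.02119889])}
top {'intrinsics': array([[513.16903226,   0.        , 321.13568714],
       [  0.        , 513.16903226, 238.93275378],
       [  0.        ,   0.        ,   1.        ]]), 'rvec': array([ 2.15379351, -2.12231785,  0.13338434]), 'tvec': array([-0.11150328,  0.61144998,  1.06505447])}
```

View pics/side0.png

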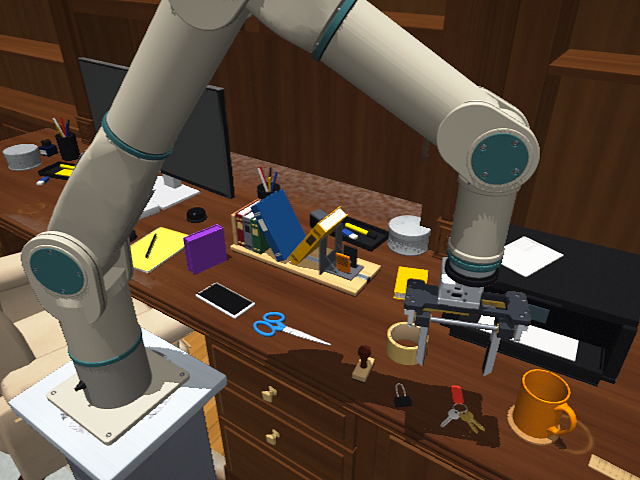

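View pics/top0.png

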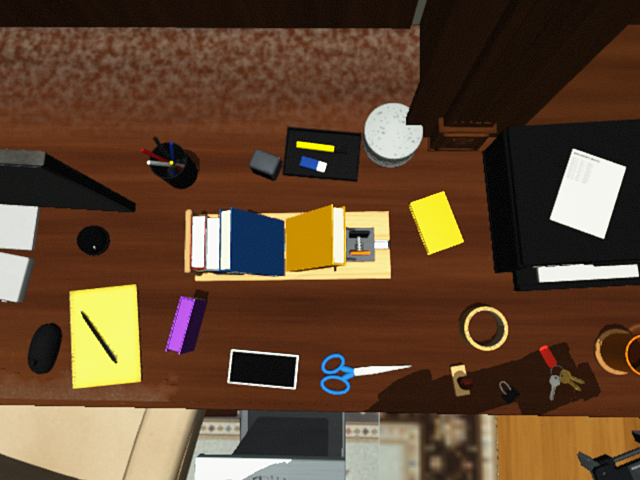

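The side view shows the blue book leaning on the small books at about (280,225) and the yellow one on the bookend at about (320,235), with the orange catch at (343,262). In the top view the rack spans (187–390, 210–278). I'll zoom in on both.

```bash
python3 - <<'E'
import cv2
a=cv2.imread('pics/side0.png')[165:312,222:392]; cv2.imwrite('pics/sz.png',cv2.resize(a,None,fx=4,fy=4,interpolation=cv2.INTER_CUBIC))
a=cv2.imread('pics/top0.png')[195:295,178:398]; cv2.imwrite('pics/tz.png',cv2.resize(a,None,fx=3.6,fy=3.6,interpolation=cv2.INTER_CUBIC))
E
```

```text
(no output)
```

View pics/sz.png

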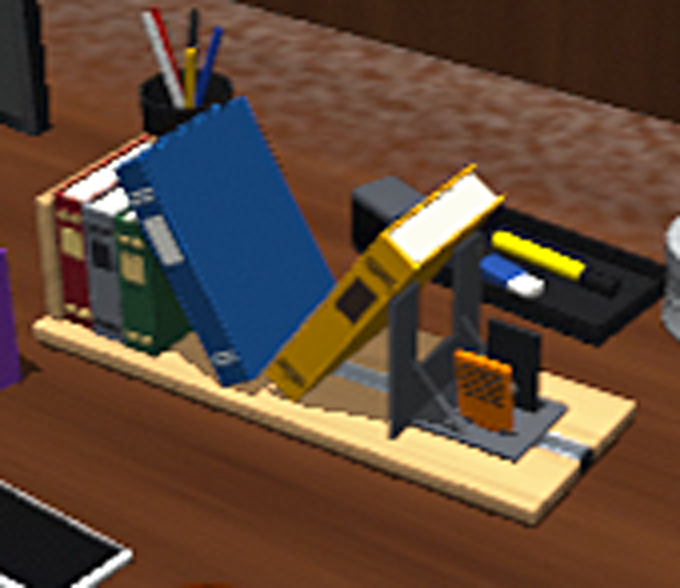

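View pics/tz.png

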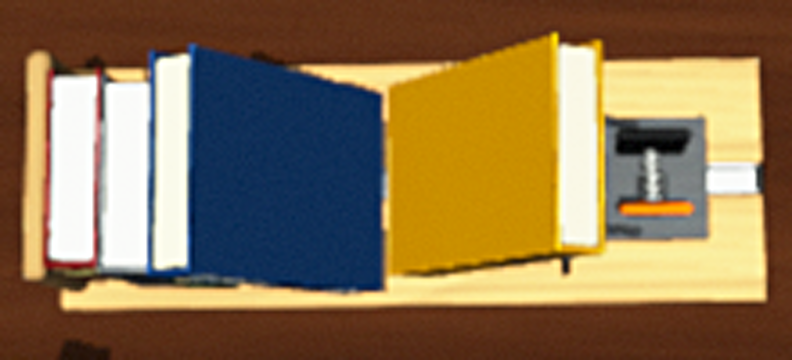

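Side zoom: the blue foot is at (222,385), the yellow foot at (292,400), and the catch top runs (455–512, 350–368). Top zoom: the blue head corners are (150–192, 46–272), the yellow head corners (556–602, 33–252), and the orange catch is at (656,207). I'll fit the scene geometry to these corners.

```bash
cat > fit.py <<'E'
import numpy as np, cv2
from scipy.optimize import least_squares
from scipy.spatial.transform import Rotation as R
from bench import env
P={n:env.camera_params(n) for n in('side','top')}
def proj(n,X):
    p=P[n]; return cv2.projectPoints(np.atleast_2d(np.array(X,float)),p['rvec'],p['tvec'],p['intrinsics'],None)[0][:,0]
S=lambda u,v:('side',222+u/4,165+v/4)
T=lambda u,v:('top',178+u/3.6,195+v/3.6)
E
cat > fit0.py <<'E'
from fit import *
rk=[(.075,-.215,.018,T(759,58)),(-.075,-.215,.018,T(767,300)),(-.075,.215,.018,T(62,308)),(.075,-.215,.018,S(635,402)),(-.075,-.215,.018,S(535,512)),(-.075,.215,.018,S(38,325))]
# book local: (sx,sy,sz) +-1 corners
bl=[(-1,-1,1,S(152,149)),(-1,1,1,S(118,162)),(1,-1,1,S(246,98)),(-1,1,-1,S(222,385)),(-1,-1,-1,S(247,379)),
 (1,1,1,T(150,52)),(1,-1,1,T(192,46)),(-1,1,1,T(150,272)),(-1,-1,1,T(190,272)),(1,-1,-1,T(383,92)),(-1,-1,-1,T(383,290))]
ye=[(-1,1,-1,S(265,372)),(-1,-1,-1,S(292,400)),(-1,1,1,S(385,240)),(-1,-1,1,S(413,268)),(1,1,1,S(472,170)),(1,-1,1,S(503,200)),
 (1,1,-1,T(388,85)),(-1,1,-1,T(390,272)),(1,1,1,T(556,33)),(-1,1,1,T(556,250)),(1,-1,1,T(602,42)),(-1,-1,1,T(602,252))]
# bookend: relative to grip (x,y; z in rack)
be=[(-.0275,0,.088,T(656,207)),(.017,0,.088,T(655,132)),(-.029,.021,.088,S(455,351)),(-.029,-.021,.088,S(512,368)),(.014,-.021,.088,S(540,335)),(.014,.021,.088,S(488,320)),(-.059,.050,.128,S(403,282))]
def rack(p): return R.from_euler('z',p[2]), np.array([p[0],p[1],0])
def model(p):
    Rr,t=rack(p); out=[]
    for x,y,z,m in rk: out.append((t+Rr.apply([x,y,z]),m))
    for k,(obs,d) in enumerate(((bl,(.122,.03,.175)),(ye,(.116,.032,.175)))):
        q=p[3+5*k:8+5*k]; c=q[:3]; Rb=R.from_euler('zx',[p[2]+q[4],q[3]])
        for a,b,e,m in obs: out.append((c+Rb.apply(np.array([a,b,e])*np.array(d)/2),m))
    for x,y,z,m in be: out.append((t+Rr.apply([x,y+p[13],z]),m))
    return out
def res(p):
    r=[]
    for X,m in model(p): r+=list(proj(m[0],X)[0]-m[1:])
    return np.array(r)
p0=[.6,0,0, .6,.07,.1,-.5,0, .6,-.03,.1,.6,0,-.15]
s=least_squares(res,p0,loss='soft_l1')
p=s.x; r=res(p).reshape(-1,2)
print(np.round(r,1).tolist())
Rr,t=rack(p); print('rack',p[:3].round(4))
for k,n in enumerate(('blue','yellow')):
    q=p[3+5*k:8+5*k]; print(n,'world',q[:3].round(4),'tiltdeg',np.degrees(q[3]).round(1),'yaw',np.degrees(q[4]).round(1),'rackframe',Rr.inv().apply(q[:3]-t).round(4))
print('grip y rack',p[13].round(4), 'face',(p[13]+.055).round(4), 'grip world',(t+Rr.apply([0,p[13],.066])).round(4))
E
python3 fit0.py
```

```text
[[0.5, -0.6], [0.3, -0.2], [-0.3, -0.1], [0.8, -0.6], [-0.0, -0.6], [-1.7, -0.8], [-2.6, 1.0], [-1.4, 0.3], [-0.3, -1.6], [-0.4, 0.2], [0.9, -0.0], [-0.0, -1.1], [0.4, -1.7], [-0.2, 0.6], [1.0, -0.7], [-0.6, 0.4], [0.5, 0.7], [-0.7, 0.4], [0.3, 1.7], [-1.3, -0.8], [0.3, 1.2], [0.3, -1.1], [0.7, -0.2], [0.1, -1.1], [-1.0, -0.3], [-0.3, 0.2], [-0.2, 0.3], [0.3, -0.4], [0.6, 0.6], [1.1, 0.6], [0.9, 0.1], [-0.1, -1.2], [-0.7, -0.8], [0.2, 0.1], [-0.3, -0.6], [-2.3, 5.2]]
rack [ 0.6017 -0.0396  0.0265]
blue world [0.5919 0.0334 0.1018] tiltdeg -29.4 yaw 1.6 rackframe [-0.0079  0.0732  0.1018]
yellow world [ 0.6033 -0.0885  0.0943] tiltdeg 35.3 yaw -0.5 rackframe [ 0.0003 -0.049   0.0943]
grip y rack -0.1463 face -0.0913 grip world [ 0.6056 -0.1858  0.066 ]
```

```bash
cat > go.py <<'E'
"""go.py x y z theta_deg yaw_deg [n]: grasp point target in rack frame (mm), tilt about rack x, yaw rel. rack -> n rows from present pose"""
import sys, numpy as np
from scipy.spatial.transform import Rotation as R
from bench import env
RX,RY,RW=.6017,-.0396,.0265
Rr=R.from_euler('z',RW); t=np.array([RX,RY,0]); G=env.grasp_offset
def cur():
    s=env.state(); return s,np.array(s['tcp_pos']),R.from_euler('xyz',s['eef_rot'])
s,p,Q=cur()
g=Rr.inv().apply(p+Q.apply([0,0,G])-t)
D=Rr.inv()*Q*R.from_euler('x',np.pi); e=D.as_euler('zyx',degrees=True)
print('t',round(s['time'],2),'grasp mm',(g*1e3).round(1),'yaw,pitch,tilt',e.round(1),'F',np.round(s['ft_force'],1),'w',round(s['gripper_width']*1e3,1),'gf',round(float(np.max(s['grasp_force'])),1),'j',np.round(s['joints'],2))
if len(sys.argv)>1:
    a=[float(v) for v in sys.argv[1:]]; n=int(a[5]) if len(a)>5 else 1
    g1=np.array(a[:3])/1e3; D1=R.from_euler('zyx',[a[4],0,a[3]],degrees=True); dv=(D.inv()*D1).as_rotvec()
    for k in range(1,n+1):
        f=k/n; Dk=D*R.from_rotvec(dv*f); Qk=Rr*Dk*R.from_euler('x',np.pi)
        pk=t+Rr.apply(g+(g1-g)*f)-Qk.apply([0,0,G])
        print((Q.inv().apply(pk-p)*100).round(2).tolist(),np.degrees((Q.inv()*Qk).as_rotvec()).round(1).tolist())
E
# blue pregrasp: book axis (.491,.871): grasp local z .155
python3 go.py -8 149 237 -29.4 1.3 2
```

```text
t 0.1 grasp mm [-379.9 -555.4  223.5] yaw,pitch,tilt [19.8  0.   0.1] F [ 0.3 -0.1 -0.5] w 93.6 gf 0.0 j [ 1.13  0.63  0.04  1.52 -0.03  1.   -0.02]
[30.64, -31.26, -0.03] [-14.6, -2.7, 9.1]
[61.9, -61.99, 1.07] [-29.1, -5.4, 18.1]
```

```bash
python3 -m handwheel '[[[4,-4,-1],[-4,-1,2],0.2],[[9,-9,-2],[-8,-2,4],0.53],[[14,-14,-4],[-12,-2,6],0.53],[[18,-18,-4],[-14,-3,9],0.53],[[22,-22,-4],[-14,-3,9],0.53],[[26,-26,-4],[-14,-3,9],0.53],[[29,-29,-4],[-14,-3,9],0.53],[[31,-31,-4],[-14.6,-2.7,9.1],0.53]]' 35; python3 go.py -8 149 240 -29.4 1.3 1
```

```text
time: 0.9
tcp_pos: [0.3963, -0.2398, 0.4442]
eef_rot: [2.884, 0.026, 0.21]
ft_force: [1.5, 0.5, 0.5]
gripper_width: 0.0442
grasp_force: 0.0
t 0.9 grasp mm [-206.7 -240.8  269.8] yaw,pitch,tilt [ 10.5  -1.2 -14.8] F [1.5 0.5 0.5] w 44.2 gf 0.0 j [ 0.22  0.29  0.23  2.04  0.24  0.7  -1.1 ]
[27.9, -38.55, -6.05] [-14.4, -2.7, 9.0]
```

```bash
python3 -m handwheel '[[[3,-4,-1],[-4,-1,2],0.53],[[6,-8,-2],[-8,-2,4],0.53],[[9,-12,-2.5],[-12,-2.4,7],0.53],[[12,-16,-3],[-14.4,-2.7,9],0.53],[[15,-20,-3.5],[-14.4,-2.7,9],0.53],[[18,-24.5,-4],[-14.4,-2.7,9],0.53],[[21,-29,-5],[-14.4,-2.7,9],0.53],[[24,-33,-5.3],[-14.4,-2.7,9],0.53]]'; python3 go.py -8 149 240 -29.4 1.3 1;  python3 go.py -8 110 167 -29.4 1.3 1
```

```text
time: 1.7
tcp_pos: [0.5496, 0.1101, 0.4083]
eef_rot: [2.629, 0.011, 0.048]
ft_force: [1.3, -0.5, 0.5]
gripper_width: 0.0441
grasp_force: 0.0
t 1.7 grasp mm [-48.1  62.6 251.1] yaw,pitch,tilt [  1.4  -0.  -29.4] F [ 1.3 -0.5  0.5] w 44.1 gf 0.0 j [-0.56  0.56  0.25  1.74  0.41  1.05 -2.09]
[4.21, -7.99, -3.27] [-0.0, -0.0, 0.1]
t 1.7 grasp mm [-48.1  62.6 251.1] yaw,pitch,tilt [  1.4  -0.  -29.4] F [ 1.3 -0.5  0.5] w 44.1 gf 0.0 j [-0.56  0.56  0.25  1.74  0.41  1.05 -2.09]
[4.21, -8.17, 5.01] [-0.0, -0.0, 0.1]
```

```bash
python3 -m handwheel '[[[2,-3,-1],[0,0,0],0.53],[[3,-6,-2],[0,0,0],0.53],[[4.2,-8.1,-2.5],[0,0,0],0.53],[[4.2,-8.1,-2],[0,0,0],0.53],[[4.2,-8.1,-1],[0,0,0],0.53],[[4.2,-8.1,0],[0,0,0],0.53],[[4.2,-8.1,0.5],[0,0,0],0.53],[[4.2,-8.1,0.5],[0,0,0],0.53]]'; python3 go.py -8 110 167 -29.4 1.3 1; python3 - <<'E'
from bench import env
import cv2,numpy as np
a=env.grab_frame('side')[120:312,212:392];b=env.grab_frame('top')[150:320,150:400]
cv2.imwrite('pics/c1.png',np.hstack([cv2.resize(a,(400,427),interpolation=2),cv2.resize(b,(400,272),interpolation=2) if 0 else cv2.copyMakeBorder(cv2.resize(b,(400,272),interpolation=2),0,155,0,0,0)]))
E
```

```text
time: 2.5
tcp_pos: [0.5873, 0.176, 0.3636]
eef_rot: [2.628, 0.012, 0.044]
ft_force: [0.6, -0.0, -0.9]
gripper_width: 0.0439
grasp_force: 0.0
t 2.5 grasp mm [ -9.1 127.3 206.5] yaw,pitch,tilt [  1.2   0.1 -29.4] F [ 0.6 -0.  -0.9] w 43.9 gf 0.0 j [-0.6   0.7   0.23  1.61  0.37  1.08 -2.15]
[0.09, -0.42, 4.29] [0.0, 0.1, -0.1]
```

View pics/c1.png

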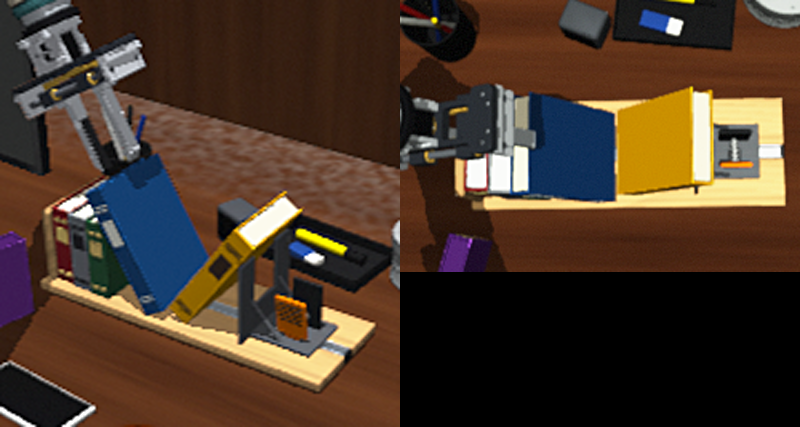

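The picture shows the gripper aligned with the blue book and its fingers straddling the head. Next I advance and grip.

```bash
python3 -m handwheel '[[[0,-0.3,0.5],[0,0,0],0.53],[[0,-0.3,1.5],[0,0,0],0.53],[[0,-0.3,2.5],[0,0,0],0.53],[[0,-0.3,3.3],[0,0,0],0.53],[[0,-0.3,4],[0,0,0],0.53],[[0,-0.3,4.1],[0,0,0],0.53],[[0,-0.3,4.1],[0,0,0],0.65],[[0,-0.3,4.1],[0,0,0],0.8]]' 35; python3 go.py -8 110 167 -29.4 1.3 1
```

```text
time: 3.4
tcp_pos: [0.5881, 0.1606, 0.3271]
eef_rot: [2.63, 0.011, 0.047]
ft_force: [-0.1, 0.7, -0.4]
gripper_width: 0.0315
grasp_force: 0.3
t 3.4 grasp mm [ -8.1 112.1 169.8] yaw,pitch,tilt [  1.3  -0.1 -29.3] F [-0.1  0.7 -0.4] w 31.5 gf 0.3 j [-0.58  0.74  0.23  1.66  0.38  0.99 -2.16]
[0.03, 0.03, 0.35] [-0.1, -0.1, 0.0]
```

```bash
python3 -m handwheel '[[[0,0,0],[0,0,0],1],[[0,0,0],[0,0,0],1],[[0,0,0],[0,0,0],1],[[0,0,-0.3],[0,0,0],1],[[0,0,-0.8],[0,0,0],1],[[0,0,-1.4],[0,0,0],1],[[0,0,-2],[0,0,0],1],[[0,0,-2],[0,0,0],1]]' 40; python3 go.py -5 85 200 0 0 8
```

```text
time: 4.2
tcp_pos: [0.588, 0.171, 0.3452]
eef_rot: [2.63, 0.009, 0.048]
ft_force: [0.4, 0.5, -3.9]
gripper_width: 0.0298
grasp_force: 39.9
t 4.2 grasp mm [ -7.7 122.6 187.9] yaw,pitch,tilt [  1.3  -0.1 -29.3] F [ 0.4  0.5 -3.9] w 29.8 gf 39.9 j [-0.6   0.72  0.23  1.63  0.38  1.04 -2.16]
[0.01, 1.64, 0.14] [3.7, 0.0, 0.2]
[0.02, 3.27, 0.34] [7.3, 0.1, 0.3]
[0.03, 4.89, 0.63] [11.0, 0.1, 0.5]
[0.03, 6.5, 0.98] [14.6, 0.1, 0.7]
[0.03, 8.09, 1.4] [18.3, 0.1, 0.8]
[0.03, 9.66, 1.9] [22.0, 0.2, 1.0]
[0.02, 11.2, 2.46] [25.6, 0.2, 1.2]
[0.01, 12.7, 3.09] [29.3, 0.2, 1.3]
```

```bash
python3 -m handwheel '[[[0,1.6,0.1],[3.7,0,0.2],1],[[0,3.3,0.3],[7.3,0.1,0.3],1],[[0,4.9,0.6],[11,0.1,0.5],1],[[0,6.5,1],[14.6,0.1,0.7],1],[[0,8.1,1.4],[18.3,0.1,0.8],1],[[0,9.7,1.9],[22,0.2,1],1],[[0,11.2,2.5],[25.6,0.2,1.2],1],[[0,12.7,3.1],[29.3,0.2,1.3],1]]' 40; python3 go.py -5 87 186 0 0 1; python3 - <<'E'
from bench import env
import cv2,numpy as np
a=env.grab_frame('side')[120:312,212:392];b=env.grab_frame('top')[150:320,150:400]
cv2.imwrite('pics/c2.png',np.hstack([cv2.resize(a,(540,576),interpolation=2)]))
E
```

```text
time: 5.0
tcp_pos: [0.5936, 0.0432, 0.3797]
eef_rot: [3.141, 0.003, 0.026]
ft_force: [0.2, -0.3, -3.5]
gripper_width: 0.0299
grasp_force: 39.9
t 5.0 grasp mm [ -6.4  82.9 199.3] yaw,pitch,tilt [-0.   0.2 -0. ] F [ 0.2 -0.3 -3.5] w 29.9 gf 39.9 j [-0.1   0.58 -0.03  1.7   0.02  0.87 -1.69]
[0.09, -0.41, 1.33] [0.0, 0.2, -0.0]
```

View pics/c2.png

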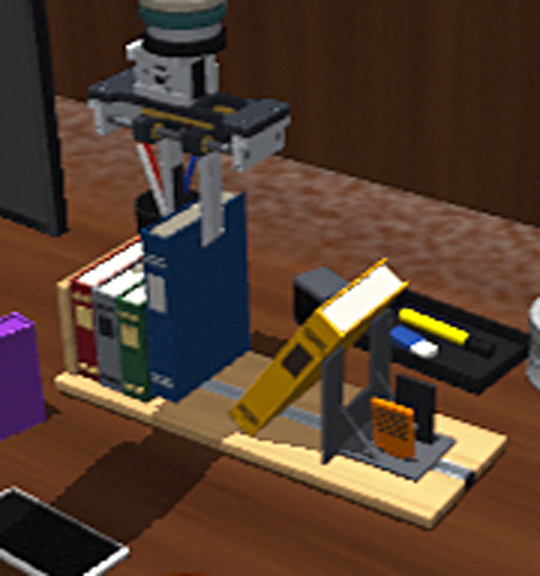

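The blue book is upright in the gripper next to the green book, and the yellow one hasn't moved. Now I lower it to the boards.

```bash
python3 -m handwheel '[[[0,-0.2,0.3],[0,0,0],1],[[0.1,-0.3,0.6],[0,0,0],1],[[0.1,-0.4,0.9],[0,0,0],1],[[0.1,-0.4,1.1],[0,0.2,0],1],[[0.1,-0.4,1.2],[0,0.2,0],1],[[0.1,-0.4,1.25],[0,0.2,0],1],[[0.1,-0.4,1.3],[0,0.2,0],1],[[0.1,-0.4,1.3],[0,0.2,0],1]]'; python3 go.py; python3 -m handwheel '[[[0,0,0.05],[0,0,0],1],[[0,0,0.1],[0,0,0],1],[[0,0,0.1],[0,0,0],1],[[0,0,0.15],[0,0,0],1],[[0,0,0.15],[0,0,0],1],[[0,0,0.2],[0,0,0],1],[[0,0,0.2],[0,0,0],1],[[0,0,0.2],[0,0,0],1]]'; python3 go.py
```

```text
time: 5.9
tcp_pos: [0.5949, 0.0483, 0.3666]
eef_rot: [3.14, -0.002, 0.026]
ft_force: [0.3, -0.3, -3.5]
gripper_width: 0.0295
grasp_force: 39.9
t 5.9 grasp mm [ -4.2  87.8 186.2] yaw,pitch,tilt [-0.  -0.1 -0.1] F [ 0.3 -0.3 -3.5] w 29.5 gf 39.9 j [-0.11  0.59 -0.03  1.71  0.03  0.83 -1.7 ]
time: 6.7
tcp_pos: [0.5949, 0.0484, 0.3646]
eef_rot: [3.14, -0.002, 0.026]
ft_force: [-0.8, 0.5, -4.6]
gripper_width: 0.0298
grasp_force: 39.9
t 6.7 grasp mm [ -4.2  87.9 184.2] yaw,pitch,tilt [-0.  -0.1 -0.1] F [-0.8  0.5 -4.6] w 29.8 gf 39.9 j [-0.11  0.6  -0.03  1.71  0.03  0.83 -1.7 ]
```

Still hanging, so I keep lowering in small steps.

```bash
python3 -m handwheel '[[[0,0,0.1],[0,0,0],1],[[0,0,0.15],[0,0,0],1],[[0,0,0.2],[0,0,0],1],[[0,0,0.2],[0,0,0],1],[[0,0,0.2],[0,0,0],1],[[0,0,0.2],[0,0,0],1],[[0,0,0.2],[0,0,0],1],[[0,0,0.2],[0,0,0],1]]'|tail -3; python3 go.py;  python3 -m handwheel '[[[0,0,0.1],[0,0,0],1],[[0,0,0.15],[0,0,0],1],[[0,0,0.15],[0,0,0],1],[[0,0,0.15],[0,0,0],1],[[0,0,0.15],[0,0,0],1],[[0,0,0.15],[0,0,0],1],[[0,0,0.15],[0,0,0],1],[[0,0,0.15],[0,0,0],1]]' |tail -3; python3 go.py
```

```text
ft_force: [-2.4, -0.7, 7.0]
gripper_width: 0.0297
grasp_force: 39.9
t 7.5 grasp mm [ -3.9  87.9 183.9] yaw,pitch,tilt [-0.  -0.2 -0.1] F [-2.4 -0.7  7. ] w 29.7 gf 39.9 j [-0.11  0.6  -0.03  1.72  0.03  0.83 -1.7 ]
ft_force: [-5.5, 0.0, 17.3]
gripper_width: 0.0299
grasp_force: 39.9
t 8.3 grasp mm [ -3.8  87.9 183.9] yaw,pitch,tilt [-0.  -0.2 -0.1] F [-5.5  0.  17.3] w 29.9 gf 39.9 j [-0.11  0.6  -0.03  1.72  0.03  0.83 -1.7 ]
```

```bash
python3 -m handwheel '[[[0,0,-0.15],[0,0,0],1],[[0,0,-0.3],[0,0,0],1],[[0,0,-0.3],[0,0,0],0.62],[[0,0,-0.3],[0,0,0],0.55],[[0,0,-0.3],[0,0,0],0.5],[[0,0,-0.3],[0,0,0],0.5],[[0,0,-1.5],[0,0,0],0.5],[[0,0,-3],[0,0,0],0.5]]' 40|tail -3; python3 go.py; python3 -m handwheel '[[[0,0,-2],[0,0,0],0.5],[[0,0,-4],[0,0,0],0.5],[[0,0,-5],[0,0,0],0.5],[[0,0,-5],[0,0,0],0.5],[[0,0,-5],[0,0,0],0.5],[[0,0,-5],[0,0,0],0.5],[[0,0,-5],[0,0,0],0.5],[[0,0,-5],[0,0,0],0.5]]'|tail -3; python3 go.py 1 -134 219 35.3 -0.5 8
python3 - <<'E'
from bench import env
import cv2,numpy as np
a=env.grab_frame('side')[120:312,212:392]
cv2.imwrite('pics/c3.png',cv2.resize(a,(560,597),interpolation=2))
E
```

```text
ft_force: [-0.0, 0.0, -0.3]
gripper_width: 0.0471
grasp_force: 0.0
t 9.1 grasp mm [ -4.6  88.  211. ] yaw,pitch,tilt [-0.  -0.  -0.1] F [-0.   0.  -0.3] w 47.1 gf 0.0 j [-0.11  0.56 -0.03  1.69  0.02  0.89 -1.7 ]
ft_force: [0.2, -0.5, -0.7]
gripper_width: 0.0469
grasp_force: 0.0
t 9.9 grasp mm [ -4.7  88.  260. ] yaw,pitch,tilt [-0.  -0.  -0.1] F [ 0.2 -0.5 -0.7] w 46.9 gf 0.0 j [-0.11  0.51 -0.03  1.63  0.02  1.   -1.69]
[0.08, 4.16, 0.57] [4.4, -0.0, 0.1]
[0.16, 8.32, 1.25] [8.8, -0.0, 0.1]
[0.23, 12.46, 2.03] [13.3, -0.1, 0.2]
[0.31, 16.58, 2.92] [17.7, -0.1, 0.2]
[0.38, 20.66, 3.91] [22.1, -0.1, 0.3]
[0.45, 24.7, 5.0] [26.5, -0.1, 0.3]
[0.52, 28.7, 6.18] [31.0, -0.2, 0.4]
[0.59, 32.64, 7.46] [35.4, -0.2, 0.5]
```

View pics/c3.png

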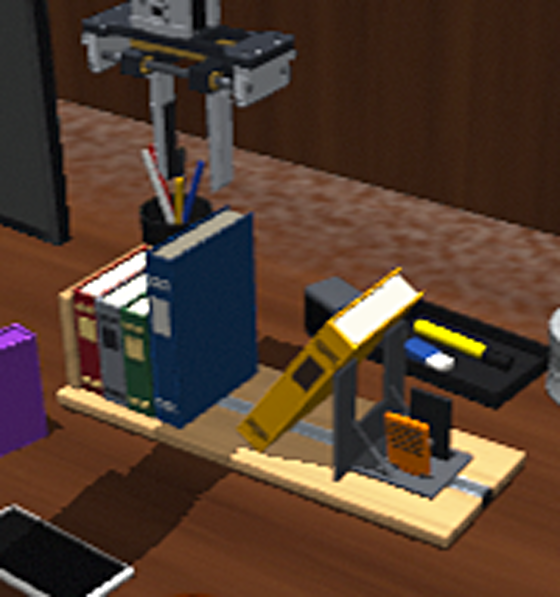

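The blue book stands free and the yellow one is where it was: foot near (245,437), head at (400,280). Moving to the yellow book.

```bash
python3 -m handwheel '[[[0.1,4.2,0.4],[4.4,0,0.1],0.44],[[0.2,8.3,0.8],[8.8,0,0.1],0.44],[[0.2,12.5,1.5],[13.3,0,0.2],0.44],[[0.3,16.6,2.4],[17.7,-0.1,0.2],0.44],[[0.4,20.7,3.4],[22.1,-0.1,0.3],0.44],[[0.45,24.7,4.5],[26.5,-0.1,0.3],0.44],[[0.5,28.7,6],[31,-0.2,0.4],0.44],[[0.6,32.6,7.4],[35.4,-0.2,0.5],0.44]]'|tail -3; python3 -m handwheel '[[[0,0,0],[0,0,0],0.44],[[0,0,0],[0,0,0],0.44],[[0,0,0],[0,0,0],0.44],[[0,0,0],[0,0,0],0.44],[[0,0,0],[0,0,0],0.44],[[0,0,0],[0,0,0],0.44],[[0,0,0],[0,0,0],0.44],[[0,0,0],[0,0,0],0.44]]'|tail -3; python3 go.py 1 -88 151.5 35.3 -0.5 
python3 - <<'E'
from bench import env
import cv2,numpy as np
a=env.grab_frame('side')[120:312,232:412]
cv2.imwrite('pics/c4.png',cv2.resize(a,(560,597),interpolation=2))
E
```

```text
ft_force: [1.0, -0.1, -0.5]
gripper_width: 0.0528
grasp_force: 0.0
ft_force: [-0.4, 0.8, 0.6]
gripper_width: 0.0528
grasp_force: 0.0
t 11.55 grasp mm [   1.5 -133.4  220.5] yaw,pitch,tilt [-0.5 -0.1 35.3] F [-0.4  0.8  0.6] w 52.8 gf 0.0 j [ 0.64  0.81 -0.24  1.35 -0.38  1.31 -0.95]
[-0.04, 0.28, 8.25] [-0.0, -0.1, 0.0]
```

View pics/c4.png

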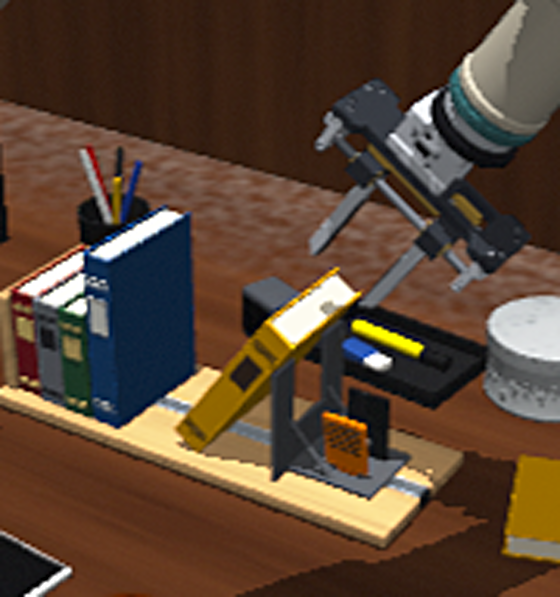

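The fingers straddle the yellow head, which runs roughly (270–360, 270–340). I advance along the axis and close.

```bash
python3 -m handwheel '[[[0,0.1,1.5],[0,0,0],0.44],[[0,0.2,3],[0,0,0],0.44],[[0,0.3,4.2],[0,0,0],0.44],[[0,0.3,5.2],[0,0,0],0.44],[[0,0.3,6.2],[0,0,0],0.44],[[0,0.3,7],[0,0,0],0.44],[[0,0.3,7.8],[0,0,0],0.44],[[0,0.3,8],[0,0,0],0.44]]'|tail -3; python3 go.py; python3 -m handwheel '[[[0,0,0],[0,0,0],0.55],[[0,0,0],[0,0,0],0.6],[[0,0,0],[0,0,0],0.63],[[0,0,0],[0,0,0],0.65],[[0,0,0],[0,0,0],0.67],[[0,0,0],[0,0,0],0.67],[[0,0,0],[0,0,0],0.67],[[0,0,0],[0,0,0],0.67]]' 10|tail -3; python3 go.py
```

```text
ft_force: [-0.1, 0.3, 0.8]
gripper_width: 0.0527
grasp_force: 0.0
t 12.4 grasp mm [  1.2 -88.9 152.7] yaw,pitch,tilt [-0.5  0.  35.4] F [-0.1  0.3  0.8] w 52.7 gf 0.0 j [ 0.6   0.86 -0.26  1.48 -0.4   1.13 -0.92]
ft_force: [-0.1, 2.3, 5.7]
gripper_width: 0.0317
grasp_force: 10.0
t 13.2 grasp mm [  1.9 -88.4 154.8] yaw,pitch,tilt [-0.4 -0.1 35.5] F [-0.1  2.3  5.7] w 31.7 gf 10.0 j [ 0.6   0.86 -0.26  1.48 -0.4   1.13 -0.92]
```

```bash
python3 -m handwheel '[[[0,0,0],[0,0,0],1],[[0,0,0],[0,0,0],1],[[0,0,0],[0,0,0],1],[[0,-0.1,-0.2],[0,0,0],1],[[0,-0.4,-0.5],[0,0,0],1],[[0,-0.8,-1],[0,0,0],1],[[0,-1.2,-1.6],[0,0,0],1],[[0,-1.2,-1.6],[0,0,0],1]]' 40|tail -3;  python3 go.py -3 33 193 0 0 8
```

```text
ft_force: [-0.7, -0.1, -3.4]
gripper_width: 0.0322
grasp_force: 40.0
t 14.0 grasp mm [  2.3 -90.1 174.4] yaw,pitch,tilt [-0.5 -0.2 35.2] F [-0.7 -0.1 -3.4] w 32.2 gf 40.0 j [ 0.6   0.83 -0.26  1.46 -0.4   1.16 -0.94]
[-0.08, -2.78, 0.75] [-4.4, -0.0, -0.1]
[-0.16, -5.54, 1.61] [-8.8, -0.0, -0.1]
[-0.24, -8.3, 2.57] [-13.2, -0.0, -0.2]
[-0.33, -11.02, 3.63] [-17.6, -0.0, -0.3]
[-0.41, -13.72, 4.8] [-22.0, -0.0, -0.3]
[-0.5, -16.37, 6.07] [-26.4, -0.0, -0.4]
[-0.59, -18.98, 7.43] [-30.8, -0.0, -0.4]
[-0.68, -21.53, 8.88] [-35.2, -0.0, -0.5]
```

```bash
python3 -m handwheel '[[[-0.1,-2.8,0.7],[-4.4,0,-0.1],1],[[-0.2,-5.5,1.6],[-8.8,0,-0.1],1],[[-0.2,-8.3,2.6],[-13.2,0,-0.2],1],[[-0.3,-11,3.6],[-17.6,0,-0.3],1],[[-0.4,-13.7,4.8],[-22,0,-0.3],1],[[-0.5,-16.4,6.1],[-26.4,0,-0.4],1],[[-0.6,-19,7.4],[-30.8,0,-0.4],1],[[-0.7,-21.5,8.9],[-35.2,0,-0.5],1]]' |tail -3;  python3 go.py -4 33 178 0 0 1
python3 - <<'E'
from bench import env
import cv2,numpy as np
a=env.grab_frame('side')[120:312,212:392]
cv2.imwrite('pics/c5.png',cv2.resize(a,(560,597),interpolation=2))
E
```

```text
ft_force: [0.0, -0.0, -3.2]
gripper_width: 0.0317
grasp_force: 40.0
t 14.8 grasp mm [ -4.1  34.8 192.5] yaw,pitch,tilt [-0.   0.1  0. ] F [ 0.  -0.  -3.2] w 31.7 gf 40.0 j [-0.07  0.59  0.04  1.71 -0.03  0.85 -1.55]
[-0.01, 0.17, 1.45] [-0.0, 0.1, -0.0]
```

View pics/c5.png

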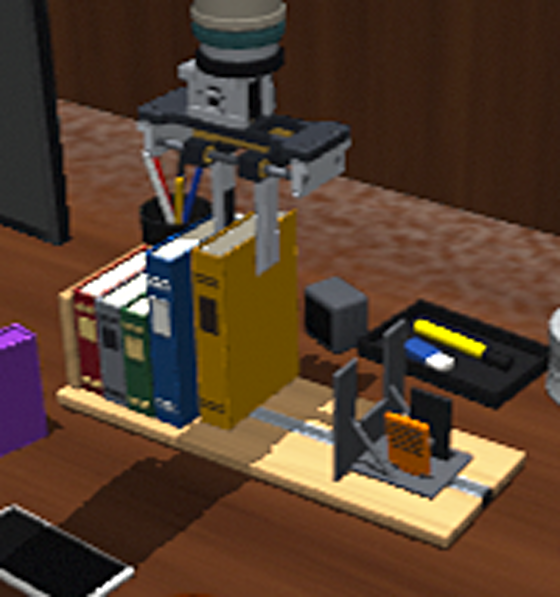

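The yellow book is upright with a gap to the blue one. Lowering it, first quickly and then in 2 mm steps.

```bash
python3 -m handwheel '[[[0,0.1,0.3],[0,0,0],1],[[0,0.2,0.7],[0,0,0],1],[[0,0.3,1],[0,0,0],1],[[0,0.3,1.3],[0,0,0],1],[[0,0.3,1.45],[0,0,0],1],[[0,0.3,1.55],[0,0,0],1],[[0,0.3,1.6],[0,0,0],1],[[0,0.3,1.6],[0,0,0],1]]'|tail -3; python3 go.py; python3 -m handwheel '[[[0,0,0.05],[0,0,0],1],[[0,0,0.1],[0,0,0],1],[[0,0,0.1],[0,0,0],1],[[0,0,0.15],[0,0,0],1],[[0,0,0.15],[0,0,0],1],[[0,0,0.2],[0,0,0],1],[[0,0,0.2],[0,0,0],1],[[0,0,0.2],[0,0,0],1]]'|tail -3; python3 go.py
```

```text
ft_force: [0.8, -0.0, -3.6]
gripper_width: 0.0316
grasp_force: 40.0
t 15.65 grasp mm [ -3.9  30.8 175.9] yaw,pitch,tilt [0.  0.1 0.1] F [ 0.8 -0.  -3.6] w 31.6 gf 40.0 j [-0.06  0.61  0.04  1.72 -0.04  0.81 -1.54]
ft_force: [-2.6, -0.2, 6.1]
gripper_width: 0.032
grasp_force: 40.0
t 16.45 grasp mm [ -3.8  30.9 175. ] yaw,pitch,tilt [0.  0.1 0.1] F [-2.6 -0.2  6.1] w 32.0 gf 40.0 j [-0.06  0.61  0.04  1.72 -0.04  0.81 -1.54]
```

```bash
python3 -m handwheel '[[[0,0,-0.1],[0,0,0],1],[[0,0,-0.1],[0,0,0],0.63],[[0,0,-0.1],[0,0,0],0.57],[[0,0,-0.1],[0,0,0],0.55],[[0,0,-0.1],[0,0,0],0.55],[[0,0,-1.5],[0,0,0],0.55],[[0,0,-3.5],[0,0,0],0.55],[[0,0,-6],[0,0,0],0.55]]' 40|tail -3; python3 go.py; python3 -m handwheel '[[[0,0,-1],[0,0,0],0.55],[[0,0,-1],[0,0,0],0.5],[[0,0,-1],[0,0,0],0.4],[[0,0,-1],[0,0,0],0.2],[[0,0,-1],[0,0,0],0],[[0,0,-1],[0,0,0],0],[[0,0,-1],[0,0,0],0],[[0,0,-1],[0,0,0],0]]' |tail -3;  python3 go.py 0 -146 190 0 -90 3
python3 - <<'E'
from bench import env
import cv2,numpy as np
a=env.grab_frame('side')[165:312,222:392]; b=env.grab_frame('top')[195:295,178:398]
cv2.imwrite('pics/c6.png',np.vstack([cv2.copyMakeBorder(cv2.resize(a,(420,363),interpolation=2),0,0,0,80,0),cv2.resize(b,(500,227),interpolation=2)]))
cv2.imwrite('pics/c6s.png',a);cv2.imwrite('pics/c6t.png',b)
E
```

```text
ft_force: [0.8, -0.3, -0.4]
gripper_width: 0.0424
grasp_force: 0.0
t 17.25 grasp mm [ -4.4  30.7 233.7] yaw,pitch,tilt [0.  0.2 0.1] F [ 0.8 -0.3 -0.4] w 42.4 gf 0.0 j [-0.06  0.54  0.05  1.66 -0.03  0.95 -1.55]
ft_force: [0.5, -0.9, -0.0]
gripper_width: 0.0911
grasp_force: 0.0
t 18.05 grasp mm [ -3.8  30.7 243.7] yaw,pitch,tilt [0.  0.1 0.1] F [ 0.5 -0.9 -0. ] w 91.1 gf 0.0 j [-0.06  0.53  0.05  1.65 -0.03  0.97 -1.55]
[0.11, 5.89, 1.78] [-0.0, 0.1, 30.0]
[0.22, 11.77, 3.55] [-0.0, 0.1, 60.0]
[0.35, 17.64, 5.33] [-0.0, 0.2, 90.0]
```

View pics/c6.png

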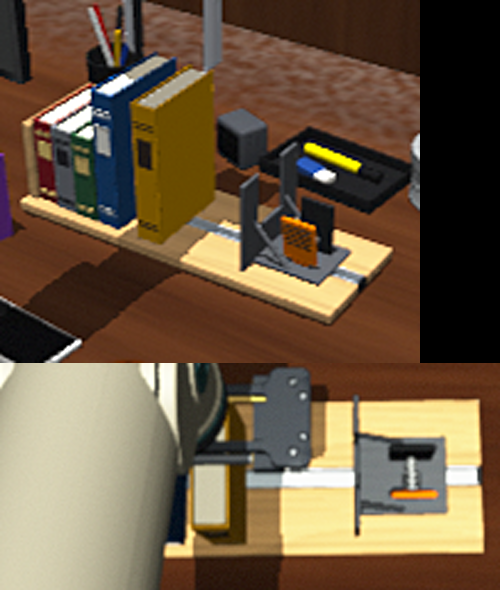

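Both books stand upright and apart, and the bookend is clear with the orange strip at top-view pixel (360,253). I check the bookend fit and move above it with a quarter turn.

```bash
python3 - <<'E'
from fit import *
Rr=R.from_euler('z',.0265);t=np.array([.6017,-.0396,0])
print(proj('top',t+Rr.apply([[.059,-.0938,.128],[-.059,-.0938,.128],[-.0275,-.1463,.088]])).round(1), 'seen (335.1,209.1) (335.1,270.7) (360.2,252.9)')
E
python3 -m handwheel '[[[0,1.5,0],[0,0,8.5],0],[[0,3,0],[0,0,17],0],[[0,5,0.2],[0,0,25.5],0],[[0.1,7,1],[0,0,34],0],[[0.1,9,1.8],[0,0,42.5],0],[[0.2,10.5,2.5],[0,0,51],0],[[0.2,12,3],[0,0,59],0],[[0.2,13.5,3.5],[0,0,66],0]]'|tail -3;  python3 go.py 0 -146 175 0 -90 1
```

```text
[[335.4 208.4]
 [336.2 267. ]
 [361.3 253.1]] seen (335.1,209.1) (335.1,270.7) (360.2,252.9)
ft_force: [0.6, 0.0, -1.6]
gripper_width: 0.094
grasp_force: 0.0
t 18.95 grasp mm [  -1.7 -104.7  208.3] yaw,pitch,tilt [-66.3   0.1   0.1] F [ 0.6  0.  -1.6] w 94.0 gf 0.0 j [-0.02  0.63  0.36  1.63 -0.26  0.94 -2.28]
[3.81, 1.51, 3.32] [0.1, 0.1, 23.7]
```

```bash
python3 -m handwheel '[[[1.2,0.5,0],[0,0,8],0],[[2.5,1,0],[0,0,16],0],[[3.7,1.5,0.5],[0.1,0.1,23.7],0],[[3.7,1.5,1.5],[0.1,0.1,23.7],0],[[3.7,1.5,2.5],[0.1,0.1,23.7],0],[[3.7,1.5,3.3],[0.1,0.1,23.7],0],[[3.7,1.5,3.3],[0.1,0.1,23.7],0],[[3.7,1.5,3.3],[0.1,0.1,23.7],0]]'|tail -3;  python3 go.py 0 -145 66 0 -90 1
```

```text
ft_force: [-0.4, -0.5, -0.1]
gripper_width: 0.0939
grasp_force: 0.0
t 19.75 grasp mm [-1.000e-01 -1.436e+02  1.752e+02] yaw,pitch,tilt [-89.6  -0.    0.1] F [-0.4 -0.5 -0.1] w 93.9 gf 0.0 j [-0.01  0.7   0.45  1.63 -0.37  0.9  -2.53]
[0.13, -0.0, 10.92] [-0.0, 0.1, 0.4]
```

```bash
python3 -m handwheel '[[[0.1,0,1.5],[0,0,0.4],0],[[0.1,0,3.5],[0,0,0.4],0],[[0.1,0,5.5],[0,0,0.4],0],[[0.1,0,7.5],[0,0,0.4],0],[[0.1,0,9],[0,0,0.4],0],[[0.1,0,10],[0,0,0.4],0],[[0.1,0,10.9],[0,0,0.4],0],[[0.1,0,10.9],[0,0,0.4],0]]'|tail -3;  python3 go.py; python3 -m handwheel '[[[0,0,0],[0,0,0],0.2],[[0,0,0],[0,0,0],0.3],[[0,0,0],[0,0,0],0.36],[[0,0,0],[0,0,0],0.42],[[0,0,0],[0,0,0],0.44],[[0,0,0],[0,0,0],0.46],[[0,0,0],[0,0,0],0.48],[[0,0,0],[0,0,0],0.48]]' 9 |tail -3;  python3 go.py
```

```text
ft_force: [0.0, 0.1, -0.3]
gripper_width: 0.0939
grasp_force: 0.0
t 20.55 grasp mm [  -0.6 -145.    65.4] yaw,pitch,tilt [-90.1   0.1   0.1] F [ 0.   0.1 -0.3] w 93.9 gf 0.0 j [ 0.03  0.83  0.38  1.7  -0.44  0.7  -2.48]
ft_force: [-5.5, 0.3, 4.8]
gripper_width: 0.0488
grasp_force: 2.8
t 21.35 grasp mm [  -2.3 -145.3   66.3] yaw,pitch,tilt [-90.1   0.2   0.1] F [-5.5  0.3  4.8] w 48.8 gf 2.8 j [ 0.03  0.83  0.38  1.7  -0.44  0.7  -2.48]
```

```bash
python3 -m handwheel '[[[0,0,0],[0,0,0],0.5],[[0,0,0],[0,0,0],0.52],[[0,0,0],[0,0,0],0.55],[[0,0,0],[0,0,0],0.7],[[0,0,0],[0,0,0],0.8],[[0,0,0],[0,0,0],0.8],[[0,0,0],[0,0,0],0.8],[[0,0,0],[0,0,0],0.8]]' 30 |tail -3;  python3 go.py 0 -105 66 0 -90
```

```text
ft_force: [5.5, -1.8, -4.0]
gripper_width: 0.0396
grasp_force: 30.0
t 22.15 grasp mm [   1.3 -145.3   66.4] yaw,pitch,tilt [-90.   -0.1   0. ] F [ 5.5 -1.8 -4. ] w 39.6 gf 30.0 j [ 0.03  0.83  0.38  1.7  -0.44  0.69 -2.48]
[-4.03, 0.08, 0.05] [-0.1, 0.0, -0.0]
```

```bash
python3 -m handwheel '[[[-0.5,0,0],[0,0,0],0.8],[[-1,0,0],[0,0,0],0.8],[[-1.5,0,0],[0,0,0],0.8],[[-2,0,0],[0,0,0],0.8],[[-2.5,0,0],[0,0,0],0.8],[[-3,0,0],[0,0,0],0.8],[[-3.5,0,0],[0,0,0],0.8],[[-4,0,0],[0,0,0],0.8]]' 30 |tail -3;  python3 go.py 0 -45 66 0 -90
```

```text
ft_force: [5.0, -2.3, -4.0]
gripper_width: 0.0394
grasp_force: 30.0
t 22.95 grasp mm [   1.2 -105.6   66.5] yaw,pitch,tilt [-90.1  -0.1  -0. ] F [ 5.  -2.3 -4. ] w 39.4 gf 30.0 j [-0.04  0.82  0.38  1.73 -0.45  0.67 -2.53]
[-6.05, 0.08, 0.05] [-0.1, -0.0, -0.1]
```

Slides at about 2 N with the catch squeezed. Continuing to just before the yellow book, then slowly.

```bash
python3 -m handwheel '[[[-0.8,0,0],[0,0,0],0.8],[[-1.6,0,0],[0,0,0],0.8],[[-2.4,0,0],[0,0,0],0.8],[[-3.2,0,0],[0,0,0],0.8],[[-4,0,0],[0,0,0],0.8],[[-4.8,0,0],[0,0,0],0.8],[[-5.5,0,0],[0,0,0],0.8],[[-6,0,0],[0,0,0],0.8]]' 30 |tail -3;  python3 go.py; python3 -m handwheel '[[[-0.15,0,0],[0,0,0],0.8],[[-0.3,0,0],[0,0,0],0.8],[[-0.45,0,0],[0,0,0],0.8],[[-0.6,0,0],[0,0,0],0.8],[[-0.75,0,0],[0,0,0],0.8],[[-0.9,0,0],[0,0,0],0.8],[[-1.05,0,0],[0,0,0],0.8],[[-1.2,0,0],[0,0,0],0.8]]' 30 |tail -3;  python3 go.py
```

```text
ft_force: [4.8, -2.3, -4.6]
gripper_width: 0.0397
grasp_force: 30.0
t 23.75 grasp mm [  1.1 -45.2  66.4] yaw,pitch,tilt [-90.1  -0.1  -0. ] F [ 4.8 -2.3 -4.6] w 39.7 gf 30.0 j [-0.14  0.81  0.39  1.77 -0.47  0.65 -2.6 ]
ft_force: [5.6, -3.5, -4.8]
gripper_width: 0.0394
grasp_force: 30.0
t 24.55 grasp mm [  1.1 -35.1  66.5] yaw,pitch,tilt [-90.1  -0.1  -0.1] F [ 5.6 -3.5 -4.8] w 39.4 gf 30.0 j [-0.16  0.81  0.39  1.77 -0.47  0.65 -2.62]
```

```bash
python3 -m handwheel '[[[-0.2,0,0],[0,0,0],0.8],[[-0.4,0,0],[0,0,0],0.8],[[-0.6,0,0],[0,0,0],0.8],[[-0.8,0,0],[0,0,0],0.8],[[-1,0,0],[0,0,0],0.8],[[-1.2,0,0],[0,0,0],0.8],[[-1.4,0,0],[0,0,0],0.8],[[-1.6,0,0],[0,0,0],0.8]]' 30 |tail -3;  python3 go.py; python3 -m handwheel '[[[-0.1,0,0],[0,0,0],0.8],[[-0.2,0,0],[0,0,0],0.8],[[-0.3,0,0],[0,0,0],0.8],[[-0.4,0,0],[0,0,0],0.8],[[-0.5,0,0],[0,0,0],0.8],[[-0.6,0,0],[0,0,0],0.8],[[-0.6,0,0],[0,0,0],0.8],[[-0.6,0,0],[0,0,0],0.8]]' 30 |tail -3;  python3 go.py
```

```text
ft_force: [5.1, -4.3, -5.7]
gripper_width: 0.0394
grasp_force: 30.0
t 25.35 grasp mm [  1.1 -19.1  66.5] yaw,pitch,tilt [-90.1  -0.1  -0.1] F [ 5.1 -4.3 -5.7] w 39.4 gf 30.0 j [-0.19  0.81  0.39  1.78 -0.47  0.65 -2.64]
ft_force: [4.9, -5.2, -5.9]
gripper_width: 0.04
grasp_force: 30.0
t 26.15 grasp mm [  1.1 -14.2  66.5] yaw,pitch,tilt [-90.2  -0.2  -0.2] F [ 4.9 -5.2 -5.9] w 40.0 gf 30.0 j [-0.2   0.81  0.39  1.78 -0.47  0.65 -2.65]
```

```bash
python3 -m handwheel '[[[-0.1,0,0],[0,0,0],0.8],[[-0.2,0,0],[0,0,0],0.8],[[-0.3,0,0],[0,0,0],0.8],[[-0.3,0,0],[0,0,0],0.8],[[-0.3,0,0],[0,0,0],0.8],[[-0.4,0,0],[0,0,0],0.8],[[-0.4,0,0],[0,0,0],0.8],[[-0.4,0,0],[0,0,0],0.8]]' 30 |tail -3;  python3 go.py; python3 -m handwheel '[[[-0.1,0,0],[0,0,0],0.8],[[-0.1,0,0],[0,0,0],0.8],[[-0.2,0,0],[0,0,0],0.8],[[-0.2,0,0],[0,0,0],0.8],[[-0.2,0,0],[0,0,0],0.8],[[-0.2,0,0],[0,0,0],0.8],[[-0.2,0,0],[0,0,0],0.8],[[-0.2,0,0],[0,0,0],0.8]]' 30 |tail -3;  python3 go.py
```

```text
ft_force: [5.0, -6.9, -4.7]
gripper_width: 0.0398
grasp_force: 30.0
t 26.95 grasp mm [  1.1 -10.6  66.5] yaw,pitch,tilt [-90.2  -0.2  -0.2] F [ 5.  -6.9 -4.7] w 39.8 gf 30.0 j [-0.2   0.81  0.39  1.78 -0.47  0.64 -2.65]
ft_force: [5.3, -8.4, -6.2]
gripper_width: 0.0395
grasp_force: 30.0
t 27.75 grasp mm [  1.1 -10.4  66.6] yaw,pitch,tilt [-90.2  -0.2  -0.3] F [ 5.3 -8.4 -6.2] w 39.5 gf 30.0 j [-0.21  0.81  0.4   1.78 -0.47  0.64 -2.66]
```

```bash
python3 -m handwheel '[[[-0.1,0,0],[0,0,0],0.8],[[-0.2,0,0],[0,0,0],0.8],[[-0.2,0,0],[0,0,0],0.8],[[-0.3,0,0],[0,0,0],0.8],[[-0.3,0,0],[0,0,0],0.8],[[-0.3,0,0],[0,0,0],0.8],[[-0.3,0,0],[0,0,0],0.8],[[-0.3,0,0],[0,0,0],0.8]]' 30 |tail -3;  python3 go.py
python3 - <<'E'
from bench import env
import cv2,numpy as np
a=env.grab_frame('side')[150:297,212:382]
cv2.imwrite('pics/c7.png',cv2.resize(a,None,fx=4,fy=4,interpolation=2))
E
```

```text
ft_force: [5.4, -13.1, -7.8]
gripper_width: 0.0401
grasp_force: 30.0
t 28.55 grasp mm [  1.1 -10.1  66.6] yaw,pitch,tilt [-90.3  -0.2  -0.5] F [  5.4 -13.1  -7.8] w 40.1 gf 30.0 j [-0.21  0.81  0.4   1.79 -0.47  0.64 -2.66]
```

View pics/c7.png

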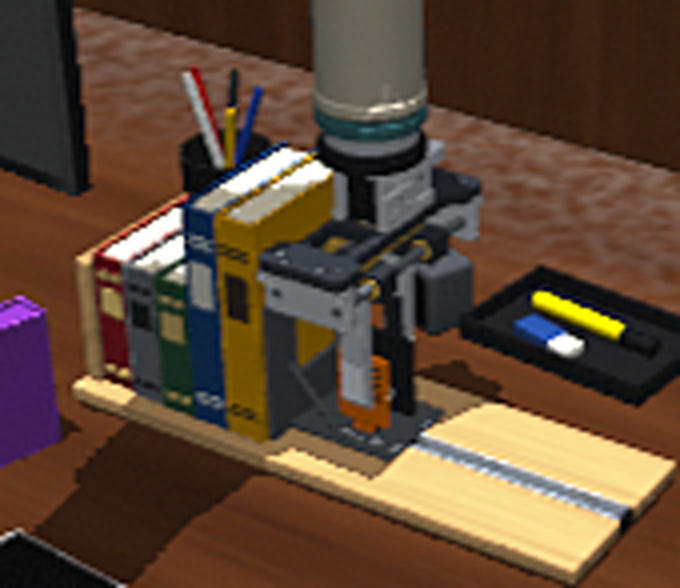

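The row is closed up: five books flush, with the bookend plate against the yellow one at about (275,400). I release the catch while still pressing lightly, then withdraw straight up.

```bash
python3 -m handwheel '[[[0,0,0],[0,0,0],0.55],[[0,0,0],[0,0,0],0.5],[[0,0,0],[0,0,0],0.45],[[0.1,0,0],[0,0,0],0.38],[[0.3,0,0],[0,0,0],0.25],[[0.5,0,0],[0,0,0],0.1],[[0.5,0,0],[0,0,0],0],[[0.5,0,0],[0,0,0],0]]' 30 |tail -3;  python3 go.py; python3 -m handwheel '[[[0,0,0],[0,0,0],0],[[0,0,-1.5],[0,0,0],0],[[0,0,-4],[0,0,0],0],[[0,0,-7],[0,0,0],0],[[0,0,-10],[0,0,0],0],[[0,0,-13],[0,0,0],0],[[0,0,-16],[0,0,0],0],[[0,0,-18],[0,0,0],0]]' |tail -3;  python3 -m handwheel '[[[4,0,-1],[0,0,0],0],[[8,0,-1],[0,0,0],0],[[12,0,-1],[0,0,0],0],[[16,0,-1],[0,0,0],0],[[20,0,-1],[0,0,0],0],[[24,0,-1],[0,0,0],0],[[25,0,-1],[0,0,0],0],[[25,0,-1],[0,0,0],0]]' |tail -3; python3 go.py
python3 - <<'E'
from bench import env
import cv2,numpy as np
a=env.grab_frame('side')[150:297,212:382]; b=env.grab_frame('top')[195:295,178:398]
cv2.imwrite('pics/c8.png',np.vstack([cv2.copyMakeBorder(cv2.resize(a,(420,363),interpolation=2),0,0,0,80,0),cv2.resize(b,(500,227),interpolation=2)]))
E
```

```text
ft_force: [0.2, 0.1, 0.7]
gripper_width: 0.0871
grasp_force: 0.0
t 29.4 grasp mm [ 0.3 -7.1 66.7] yaw,pitch,tilt [-90.1  -0.    0.1] F [0.2 0.1 0.7] w 87.1 gf 0.0 j [-0.21  0.8   0.39  1.78 -0.48  0.65 -2.65]
ft_force: [0.3, 0.3, -0.2]
gripper_width: 0.0941
grasp_force: 0.0
ft_force: [-0.8, 0.2, -0.1]
gripper_width: 0.094
grasp_force: 0.0
t 31.0 grasp mm [  -1.3 -259.8  257.1] yaw,pitch,tilt [-90.3  -0.   -0. ] F [-0.8  0.2 -0.1] w 94.0 gf 0.0 j [ 0.14  0.69  0.51  1.4  -0.35  1.14 -2.42]
```

View pics/c8.png

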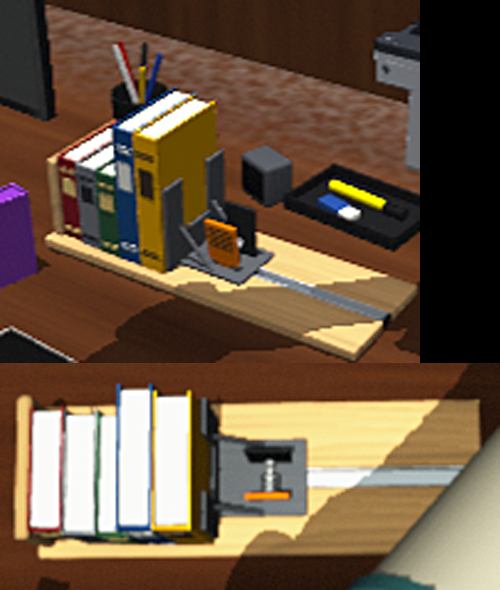

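The row stands upright and closed, the catch has sprung back, and the arm is clear. Handing in.

```bash
python3 - <<'E'
from fit import *
Rr=R.from_euler('z',.0265);t=np.array([.6017,-.0396,0])
print(proj('top',t+Rr.apply([[-.0275,-.011,.088]])).round(1),'seen (295.5,252.6)')
print(env.finish_job())
E
```

```text
[[295.7 254. ]] seen (295.5,252.6)
the job is handed in; nothing more can be done
None
```

Both tall books stand upright, blue next to the small books and then yellow; the bookend is slid up snug and its catch released. I handed the job in at about 31 s; no verdict came back.

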